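# Reset the tripped breaker

### The job

One of the two breakers on the counter has tripped: its lever stands half-way and its flag shows yellow. Push that lever towards the robot, fully off, and press it firmly against its stop so that the latch resets and the flag goes; then throw it away from the robot, fully on, and let go. Feel for the stops and do not force the lever, and leave the other breaker and the things lying about alone.

Things in the scene. Friction and masses are not known exactly. Their poses are not given: they have to be found in the camera images.
- breaker_a: Tripped breaker: black and grey case on a steel foot plate 160 x 92 mm, fixed; left or right of the other one. Origin under the plate's centre, z up; its +x is the on direction (roughly away from the robot), -x is off. Flat case top 68 mm up, 100 mm in x, 80 mm in y; the flag window's frame rises to 73 mm at y -34 to -9 mm, |x| < 13 mm; end shoulders are at most 55 mm high.
- lever_a (a joint): Lever of the tripped breaker, rad: black toggle, white end band, hinged about the breaker's y axis at x 0, y +10, z 50 mm; 0 = upright (about its tripped place), negative = leaning to off, positive = to on. It stays where left and swings with about 1.5 N at its end. While tripped a rigid bar stops it soon past upright towards on; once reset it swings freely to the on stop at about 0.55.
- lever_a_tip (a point): Middle of that lever's end face, 66 mm from its hinge; z along the handle. The handle is 11 mm thick along the throw, 24 mm wide across, and stands 48 mm above the case top when upright. More than about 20 N at its end against any stop overloads the mechanism; the stops are stiff.
- trip_flag (a joint): Flag and latch of that breaker, m: 0 = tripped (yellow strip in the small window beside the lever), 0.008 = reset (green seen). Only the lever's off stroke shifts it: about 5 N at the lever's end, then a firm stop, to be pressed with 10 to 15 N for a moment. This stop lies at a lever angle of -0.25 to -0.55, different in each unit, found only by feel.
- breaker_b: The other breaker, alike in make and size, already on, fixed to the counter; leave it alone. Origin and axes as for the tripped one.
- lever_b (a joint): Lever of the other breaker, rad, same sense; it stands at on (about 0.53) and must stay there.
- screwdriver_mid (a point): Screwdriver with a yellow handle lying loose between the breakers, 210 x 31 x 31 mm; its middle. Bystander.
- grease_tin_mid (a point): Loose green tin with white lid, 73 mm across, 48 mm high; its middle. Bystander.
- bearing_mid (a point): Loose ball bearing lying flat, 52 mm across, 15 mm high; its middle. Bystander.
- relay_mid (a point): Loose black relay standing on end, 46 x 28 x 88 mm; its middle. Bystander.

How it is judged:
By the outcome, as a careful person would: the job done as asked, in the order asked, and still so for the second after the job is handed in, with the robot touching nothing.
It also fails if it takes over 58 s, if anything falls off the work surface, if the arm or the gripper's body presses on something with over 40 N, if the wrist force passes 120 N, or if a joint passes its speed limit or range.

### The arm

A 7-joint arm with a two-finger parallel gripper is mounted at the origin on a cart in front of the work surface, level with it; the furniture and walls round the work are solid. World frame = base frame: x ahead of the robot, y to its left, z up, the work surface at z = 0. Lengths are in m, angles in rad, forces in N, time in s.
With the tool pointing down it reaches from about 0.4 to 0.9 m from the base axis. Payload 5.6 kg.
Tool frame: the origin (TCP) lies midway between the tips of the shut fingers; the grasp point (between the pads) lies 19 mm behind it; z points along the fingers, y is the line along which they close (so a half turn about z gives the same grasp; the last joint's range is limited). The gripper opens to 92 mm and grips with 3 to 60 N. Pads are 20 mm wide; open, the fingers measure 128 mm over their backs; the gripper's body (75 mm by 189 mm) begins 69 mm behind the grasp point.
Start: joints at [-1.271, 0.468, -0.012, 1.603, 0.006, 1.071, -0.056], TCP at [0.219, 0.612, 0.215] pointing down, gripper open.
Joint ranges: [-2.53, 2.53], [-0.31, 2.02], [-1.57, 1.55], [0.28, 2.44], [-1.29, 4.43], [0.15, 1.84], [-2.92, 2.92]. Speed limits (rad/s): [2.57, 2.57, 3.14, 3.14, 3.14, 3.14, 3.14].

### API

Orientations are given as a unit quaternion [w, x, y, z].
In Python, from workcell import robot, camera, boxes_of, masks_of gives the robot as it stands.
- The arm moves only by the tool move_arm, never from a script. Its argument "motion" is text: rows parted by semicolons, each of 5 numbers parted by spaces: the shift along the tool's x, y, z in m, then the turn about the tool's z in degrees, then the gripper command: -1 is shut, 1 is fully open, values between are in proportion. In form: x y z twist fingers; .... A call has 1 to 8 rows; each row shifts and turns the commanded pose from where the row before left it, along the tool's axes as they then stand; what a row does not reach is not made up. A row lasts 1/8 s, in which the tool goes at most 62.5 mm and 10.7 degrees, less where a joint would pass 70% of its speed; a pose out of reach is approached as far as the arm can. A call is refused whole if a number of a shift passes 0.0625 or a number of a turn 10.7, either way. A call with a gripper value outside its range is refused whole. The fingers move at their own pace and stop on an object; "newtons" is the grip in N (left out, the last holds). Time passes only in rows, so rows that do not move let the fingers close. It gives the time, the measured TCP pose, the force, the opening and the grip force at its end, in the units of the state.
- robot.get_obs(): the state, without advancing time (a new reading comes with each control period).
- camera(name): name is "scene" or "top" or "wrist"; returns a dict with "color" (400x640x3 uint8, red, green, blue), "depth" (400x640 float32, m along the optical axis (not along the pixel's ray), 0 where there is no reading), "camera_matrix" (3x3 intrinsics, pixels), "rvec" (rotation vector, rad) and "tvec" (3), from world to camera coordinates, as OpenCV has them; the wrist camera has in their place "T_tool_cam" (4x4, takes a point from camera to tool coordinates, whose origin is the TCP and whose axes are the flange's). Camera axes: x right, y down, z forward; pixel columns grow to the right and rows downward; lengths in m; the calibration is good to about 2 mm. A picture is of the moment at which its call begins: read the wrist's pose just before it.
- robot.sign_off(): hands the job in; it is judged then, once.
Trained networks look in a picture, given as the dict that the camera call returned (one of the last four; its "shot" number tells which), for a name from the list of things; names that differ only in an ending like _2 or _b are one class to them, and where a whole thing is asked for, a point or a joint stands for the part that bears it (a point fixed in the world has none). Each returns a list of dicts, best first, with "score" (0 to 1); they miss things now and then, are a little off and sometimes report something else, mostly with a low value. They report only what shows in the picture. A call takes as long as a camera call.
- boxes_of(target, picture): "position" ([x, y, z] in m, in the coordinates of the camera as it stood for that picture, good to about 4 mm: the middle of the surface that is visible of it).
- masks_of(target, picture): "pixels" (400x640 bool, what is visible of it).
The state is a dict: "time_s": time; "joint_positions": joint angles; "joint_velocities": joint speeds; "joint_torque": joint torques, N m; "tcp_pos": TCP position; "orientation": TCP orientation; "force": force on the tool from outside, world axes, zero at the start; "torque": the same for the moment, N m; "gripper_width": finger opening in m; "finger_force": force on a finger pad.
Only numpy, scipy, OpenCV 4.12 (cv2) and the standard library are available. Lean on these libraries where they do the work, as an engineer would, in place of code of your own. Each camera call takes 0.05 s, during which the arm holds its last target. There are 200 camera calls.

## Working session

There is one attempt and no reset: what is moved stays moved. The work goes in short steps, Python scripts to look and compute and a tool call to move; the robot and the scene stay as the last step left them, time stands still between calls to the robot, and variables do not carry over. Pictures are saved under pics/ and viewed, at most 10 in all, crops included, and the job is handed in when it is done.

Besides the shell and the picture viewer there is one more tool, called after ">>>" as name(argument=value, ...) on one line, values as JSON. move_arm: Moves the arm, as the interface text tells. Its arguments: {"type":"object","properties":{"motion":{"type":"string"},"newtons":{"type":"number"}},"required":["motion"]}

```bash
mkdir -p pics
cat > h.py <<'E'
import numpy as np, cv2
from workcell import robot, camera, boxes_of, masks_of
def cloud(p):
    K=p["camera_matrix"]; d=p["depth"]; v,u=np.mgrid[:400,:640]
    c=np.stack([(u-K[0,2])*d/K[0,0],(v-K[1,2])*d/K[1,1],d],-1)
    R=cv2.Rodrigues(np.array(p["rvec"],float))[0]
    w=(c-np.array(p["tvec"]).ravel())@R
    w[d==0]=np.nan
    return w
def toworld(p,x):
    R=cv2.Rodrigues(np.array(p["rvec"],float))[0]
    return R.T@(np.array(x)-np.array(p["tvec"]).ravel())
E
python3 - <<'E'
from h import *
np.set_printoptions(precision=4,suppress=True)
o=robot.get_obs(); print(o["tcp_pos"],o["orientation"],o["force"],o["gripper_width"])
for n in ("top","scene"):
    p=camera(n); cv2.imwrite(f"pics/{n}1.png",p["color"][...,::-1])
    for t in ("breaker_a","lever_a","trip_flag","screwdriver_mid","relay_mid","grease_tin_mid","bearing_mid"):
        for b in boxes_of(t,p)[:3]: print(n,t,round(b["score"],2),toworld(p,b["position"]))
E
```

```text
[0.2183 0.6116 0.2136] [-0.0001  0.1706  0.9853 -0.0009] [-0.2456  0.6697  0.0083] 0.09220122885309377
top breaker_a 0.89 [0.5148 0.1578 0.0658]
top breaker_a 0.63 [ 0.5219 -0.1665  0.0678]
top lever_a 0.42 [ 0.6478 -0.0057  0.0774]
top screwdriver_mid 0.96 [ 0.5559 -0.0043  0.0256]
top relay_mid 0.61 [ 0.6473 -0.0072  0.0809]
top grease_tin_mid 0.72 [0.4992 0.3696 0.0504]
top bearing_mid 0.75 [ 0.4657 -0.351   0.0165]
top bearing_mid 0.7 [0.4962 0.3705 0.0534]
scene breaker_a 0.84 [0.5103 0.1355 0.0498]
scene breaker_a 0.61 [ 0.5046 -0.2007  0.047 ]
scene lever_a 0.59 [0.5229 0.166  0.0942]
scene lever_a 0.5 [ 0.5483 -0.1759  0.0854]
scene screwdriver_mid 0.83 [ 0.5489 -0.0054  0.0223]
scene screwdriver_mid 0.54 [0.5209 0.1661 0.0906]
scene relay_mid 0.58 [ 0.6438 -0.018   0.051 ]
scene grease_tin_mid 0.83 [0.4876 0.3502 0.0364]
scene bearing_mid 0.64 [ 0.462  -0.3553  0.0153]
```

View pics/top1.png

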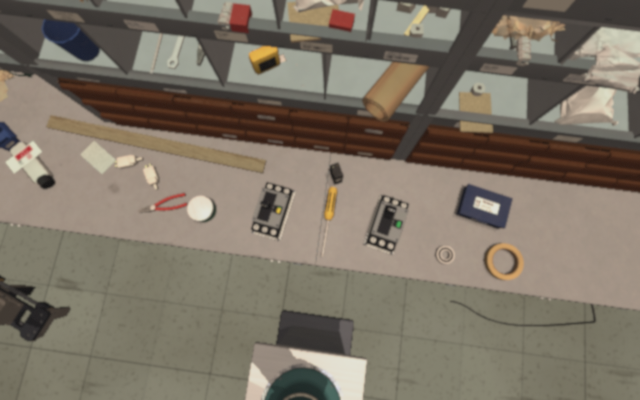

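View pics/scene1.png

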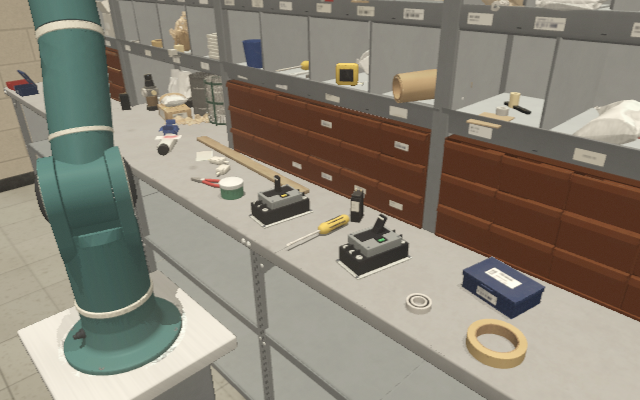

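Left breaker (top image ~(270,210)) shows a yellow flag at (277,211) and an upright lever, so it is the tripped one. The right one shows green at (398,224). Next I need its pose.

Run:
```python
from h import *
np.set_printoptions(precision=4,suppress=True)
p=camera("top"); w=cloud(p)
m=(abs(w[...,0]-.52)<.12)&(abs(w[...,1]-.158)<.09)
for lo,hi in((.062,.070),(.03,.072),(.08,.125)):
    q=w[m&(w[...,2]>lo)&(w[...,2]<hi)]
    print(lo,len(q),q.mean(0),q[:,2].max(),cv2.minAreaRect((q[:,:2]*1000).astype(np.float32)))
c=p["color"][m.any(1)][:,m.any(0)]
cv2.imwrite("pics/crop.png",cv2.resize(c[...,::-1],None,fx=7,fy=7,interpolation=2)); print(c.shape)
r,cc=np.where(m.any(1))[0][0],np.where(m.any(0))[0][0]; print(r,cc)
```

```text
0.062 532 [0.5235 0.1635 0.068 ] 0.06999892138979104 ((536.1967163085938, 163.62954711914062), (79.98457336425781, 121.37235260009766), 81.5732192993164)
0.03 1280 [0.5207 0.1626 0.06  ] 0.07199066830628216 ((525.4541015625, 165.03668212890625), (80.47174072265625, 148.42941284179688), 81.8023681640625)
0.08 56 [0.5256 0.1736 0.1076] 0.12069641845474723 ((527.0426635742188, 174.79940795898438), (23.364137649536133, 11.830774307250977), 85.66715240478516)
(91, 71, 3)
171 240
```

View pics/crop.png

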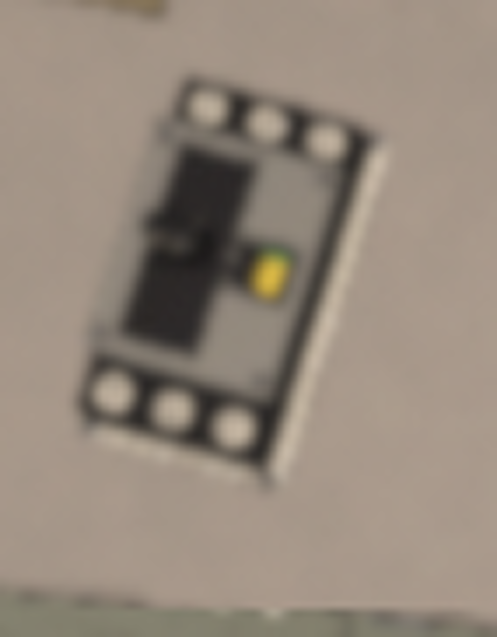

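Breaker yaw is about -8.2° and the lever is at (0.526, 0.174). I'll go with a shut fist to the on side of the lever, with tool x pointing towards off.

>>> move_arm(motion="0 0 0 -6 -1; 0 0 0 -5.5 -1; -0.03 -0.028 0 0 -1; -0.03 -0.028 0 0 -1; -0.03 -0.028 0 0 -1; -0.03 -0.028 0 0 -1; -0.03 -0.028 0 0 -1; -0.03 -0.028 0 0 -1", newtons=20)

```text
time_s: 1.85
tcp_pos: [0.3737, 0.4194, 0.2148]
orientation: [0.0, 0.071, 0.997, 0.0]
force: [0.4, -0.6, -0.8]
gripper_width: 0.0138
finger_force: 0.0
```

>>> move_arm(motion="-0.03 -0.028 0 0 -1; -0.03 -0.028 0 0 -1; -0.03 -0.028 0 0 -1; -0.03 -0.028 0 0 -1; -0.03 -0.028 0 0 -1; -0.03 -0.028 0 0 -1; -0.03 -0.028 0 0 -1; -0.021 -0.025 0 0 -1")

```text
time_s: 2.85
tcp_pos: [0.5714, 0.1673, 0.2147]
orientation: [0.0, 0.072, 0.997, -0.0]
force: [-0.3, -0.3, 1.7]
gripper_width: 0.0005
finger_force: 0.0
```

```bash
cat > s.py <<'E'
from h import *
from scipy.spatial.transform import Rotation as Ro
np.set_printoptions(precision=4,suppress=True)
H=np.array([.525,.174,.05]); a=np.radians(-8.2); B=np.array([[np.cos(a),np.sin(a),0],[-np.sin(a),np.cos(a),0],[0,0,1]])
o=robot.get_obs(); q=o["orientation"]; R=Ro.from_quat([*q[1:],q[0]]).as_matrix()
print(o["time_s"],"tcp",np.array(o["tcp_pos"]),"toolx deg",np.degrees(np.arctan2(R[1,0],R[0,0])),"z",R[:,2])
print("tcp-hinge in breaker mm",1000*B@(np.array(o["tcp_pos"])-H),"F brk",B@np.array(o["force"]),o["gripper_width"])
E
python3 s.py
python3 - <<'E'
from h import *
p=camera("wrist"); cv2.imwrite("pics/w1.png",p["color"][...,::-1])
E
```

```text
2.85 tcp [0.5714 0.1673 0.2147] toolx deg 171.79472755390498 z [ 0.0007 -0.0001 -1.    ]
tcp-hinge in breaker mm [ 46.8579  -0.0084 164.7194] F brk [-0.2684 -0.3291  1.7352] 0.0004800096341114787
```

View pics/w1.png

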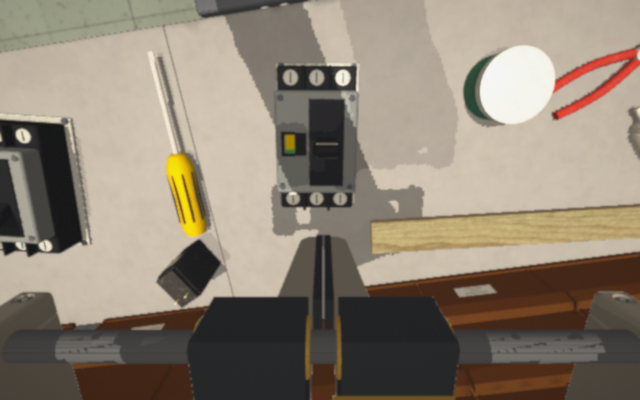

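The fist is aligned with the lever (lever at (327,143), fingers at column 323), and the yellow flag is visible at (290,143). Descending.

>>> move_arm(motion="0 0 0.03 0 -1; 0 0 0.03 0 -1; 0 0 0.03 0 -1; 0 0 0.025 0 -1; 0 0 0 0 -1; 0.01 0 0 0 -1; 0.01 0 0 0 -1; 0 0 0 0 -1")

```text
time_s: 3.9
tcp_pos: [0.5498, 0.1724, 0.1006]
orientation: [0.0, 0.07, 0.998, 0.0]
force: [0.5, 0.5, 0.0]
gripper_width: 0.0006
finger_force: 0.0
```

```bash
python3 s.py
```

```text
3.9 tcp [0.5498 0.1724 0.1006] toolx deg 171.91624150301104 z [ 0.0009  0.0008 -1.    ]
tcp-hinge in breaker mm [24.8207  1.9239 50.5899] F brk [0.4239 0.607  0.0434] 0.0005841748621912421
```

>>> move_arm(motion="0.004 0 0 0 -1; 0.004 0 0 0 -1; 0.004 0 0 0 -1; 0 0 0 0 -1")

```text
time_s: 4.4
tcp_pos: [0.5392, 0.1734, 0.1001]
orientation: [0.001, 0.071, 0.997, 0.0]
force: [3.3, -1.1, 2.4]
gripper_width: 0.0004
finger_force: 1.1
```

```bash
python3 s.py
```

```text
4.4 tcp [0.5392 0.1734 0.1001] toolx deg 171.8481658932315 z [ 0.0016  0.0003 -1.    ]
tcp-hinge in breaker mm [14.136   1.4625 50.0724] F brk [ 3.4624 -0.5794  2.3989] 0.0004030055240133955
```

>>> move_arm(motion="0.002 0 0 0 -1; 0.002 0 0 0 -1; 0.002 0 0 0 -1; 0 0 0 0 -1")

```text
time_s: 4.9
tcp_pos: [0.5351, 0.1741, 0.1002]
orientation: [0.002, 0.071, 0.997, 0.0]
force: [6.8, -1.3, 0.9]
gripper_width: 0.0003
finger_force: 3.2
```

>>> move_arm(motion="0.002 0 0 0 -1; 0 0 0 0 -1")

```text
time_s: 5.15
tcp_pos: [0.5331, 0.1743, 0.1001]
orientation: [0.002, 0.071, 0.997, 0.0]
force: [6.7, -0.4, -1.7]
gripper_width: 0.0004
finger_force: 3.3
```

>>> move_arm(motion="0.002 0 0 0 -1; 0 0 0 0 -1")

```text
time_s: 5.4
tcp_pos: [0.531, 0.1746, 0.0999]
orientation: [0.002, 0.071, 0.997, 0.0]
force: [6.8, -0.9, -2.2]
gripper_width: 0.0005
finger_force: 3.1
```

>>> move_arm(motion="0.002 0 0 0 -1; 0 0 0 0 -1")

```text
time_s: 5.65
tcp_pos: [0.5293, 0.1749, 0.0999]
orientation: [0.003, 0.071, 0.997, 0.0]
force: [7.0, -1.2, -2.5]
gripper_width: 0.0007
finger_force: 3.3
```

>>> move_arm(motion="0.002 0 0 0 -1; 0 0 0 0 -1")

```text
time_s: 5.9
tcp_pos: [0.5275, 0.1751, 0.0999]
orientation: [0.003, 0.071, 0.997, 0.0]
force: [8.0, -0.0, -3.1]
gripper_width: 0.0007
finger_force: 3.3
```

>>> move_arm(motion="0.0015 0 0 0 -1; 0 0 0 0 -1")

```text
time_s: 6.15
tcp_pos: [0.5257, 0.1754, 0.0999]
orientation: [0.002, 0.071, 0.997, 0.0]
force: [8.1, -0.4, -2.7]
gripper_width: 0.0004
finger_force: 3.0
```

>>> move_arm(motion="0.0015 0 0 0 -1; 0 0 0 0 -1")

```text
time_s: 6.4
tcp_pos: [0.5251, 0.1755, 0.1001]
orientation: [0.003, 0.071, 0.997, 0.001]
force: [9.0, -0.9, -3.2]
gripper_width: 0.0007
finger_force: 3.8
```

>>> move_arm(motion="0.0015 0 0 0 -1; 0 0 0 0 -1")

```text
time_s: 6.65
tcp_pos: [0.5247, 0.1755, 0.1004]
orientation: [0.004, 0.072, 0.997, 0.001]
force: [10.9, -1.9, -3.9]
gripper_width: 0.0005
finger_force: 4.6
```

>>> move_arm(motion="0.0015 0 0 0 -1; 0 0 0 0 -1")

```text
time_s: 6.9
tcp_pos: [0.5242, 0.1756, 0.1006]
orientation: [0.005, 0.072, 0.997, 0.001]
force: [13.7, -0.7, -5.0]
gripper_width: 0.0006
finger_force: 5.4
```

Stop found. Torque works out to about 9.6 N at the lever end (the flag's 5 N checks out on the same model), so a little more is needed.

>>> move_arm(motion="0.001 0 0 0 -1; 0.001 0 0 0 -1; 0 0 0 0 -1; 0 0 0 0 -1")

```text
time_s: 7.4
tcp_pos: [0.5237, 0.1756, 0.101]
orientation: [0.007, 0.072, 0.997, 0.001]
force: [16.1, -1.9, -5.6]
gripper_width: 0.0006
finger_force: 6.5
```

```bash
python3 s.py
python3 - <<'E'
from h import *
p=camera("wrist"); cv2.imwrite("pics/w2.png",p["color"][...,::-1])
E
```

```text
7.4 tcp [0.5237 0.1756 0.101 ] toolx deg 171.73807846405967 z [ 0.0136  0.0012 -0.9999]
tcp-hinge in breaker mm [-1.5656  1.4279 50.9786] F brk [16.1904  0.3802 -5.5618] 0.0006062511181188139
```

View pics/w2.png

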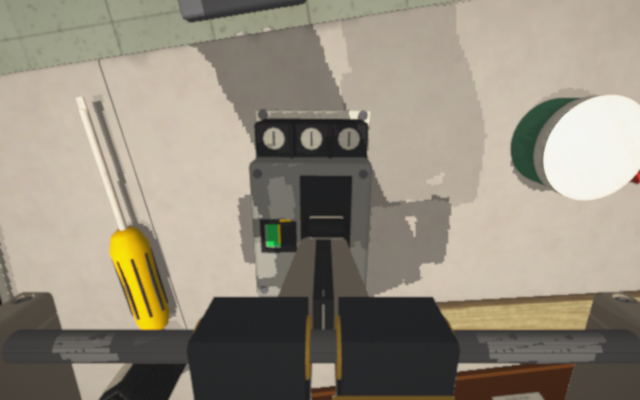

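The flag is green at (272,235), with a sliver of yellow at (285,225). End force is about 11.5 N. I'll add a touch more, hold, then back off and look.

>>> move_arm(motion="0.001 0 0 0 -1; 0 0 0 0 -1; 0 0 0 0 -1; 0 0 0 0 -1; 0 0 0 0 -1")

```text
time_s: 8.07
tcp_pos: [0.521, 0.1763, 0.1007]
orientation: [0.005, 0.072, 0.997, 0.001]
force: [12.1, -1.1, -3.4]
gripper_width: 0.0011
finger_force: 4.9
```

```bash
python3 s.py
```

```text
8.075 tcp [0.521  0.1763 0.1007] toolx deg 171.7720028902236 z [ 0.0104  0.0013 -0.9999]
tcp-hinge in breaker mm [-4.2708  1.7214 50.6848] F brk [12.1622  0.6208 -3.4314] 0.001100593602038822
```

>>> move_arm(motion="-0.01 0 0 0 -1; -0.02 0 0 0 -1; -0.02 0 -0.02 0 -1; 0 0 -0.05 0 -1; 0 0 0 0 -1")

```text
time_s: 8.7
tcp_pos: [0.5666, 0.1703, 0.1724]
orientation: [0.002, 0.071, 0.997, 0.001]
force: [0.0, 0.4, -0.3]
gripper_width: 0.0005
finger_force: 0.0
```

```bash
python3 s.py
python3 - <<'E'
from h import *
p=camera("wrist"); cv2.imwrite("pics/w3.png",cv2.resize(p["color"][50:300,180:480,::-1],None,fx=2,fy=2))
E
```

```text
8.7 tcp [0.5666 0.1703 0.1724] toolx deg 171.8512842197018 z [ 0.0034  0.0021 -1.    ]
tcp-hinge in breaker mm [ 41.7124   2.2444 122.3671] F brk [-0.0495  0.3706 -0.3326] 0.0005031860021874571
```

View pics/w3.png

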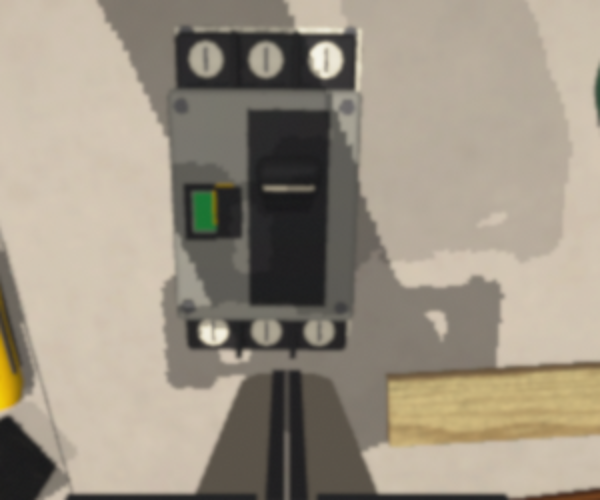

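The tool gave 2.7 mm during the last press, so either the latch went home or the fist slipped. I'll press again to be sure.

>>> move_arm(motion="0 0 0.05 0 -1; 0 0 0.023 0 -1; 0.02 0 0 0 -1; 0.015 0 0 0 -1; 0.004 0 0 0 -1; 0 0 0 0 -1")

```text
time_s: 9.5
tcp_pos: [0.5272, 0.1751, 0.097]
orientation: [0.0, 0.071, 0.997, 0.0]
force: [2.1, -1.5, -0.9]
gripper_width: 0.0002
finger_force: 0.9
```

```bash
python3 s.py
```

```text
9.5 tcp [0.5272 0.1751 0.097 ] toolx deg 171.8446701469694 z [ 0.001   0.0003 -1.    ]
tcp-hinge in breaker mm [ 2.0067  1.3772 47.0349] F brk [ 2.2536 -1.2371 -0.9354] 0.00015924388928378663
```

>>> move_arm(motion="0.002 0 0 0 -1; 0.002 0 0 0 -1; 0 0 0 0 -1")

```text
time_s: 9.88
tcp_pos: [0.526, 0.1753, 0.0975]
orientation: [0.003, 0.072, 0.997, 0.001]
force: [8.1, -2.0, -1.9]
gripper_width: 0.0008
finger_force: 3.4
```

>>> move_arm(motion="0.002 0 0 0 -1; 0 0 0 0 -1")

```text
time_s: 10.12
tcp_pos: [0.5255, 0.1754, 0.0978]
orientation: [0.005, 0.072, 0.997, 0.001]
force: [12.0, -1.6, -3.4]
gripper_width: 0.0009
finger_force: 4.5
```

```bash
python3 s.py
```

```text
10.125 tcp [0.5255 0.1754 0.0978] toolx deg 171.77265239939643 z [ 0.0092  0.001  -1.    ]
tcp-hinge in breaker mm [ 0.2818  1.4372 47.8452] F brk [12.1269  0.1696 -3.4487] 0.0009048625136395381
```

>>> move_arm(motion="0.001 0 0 0 -1; 0.001 0 0 0 -1; 0 0 0 0 -1")

```text
time_s: 10.5
tcp_pos: [0.5249, 0.1755, 0.0982]
orientation: [0.006, 0.072, 0.997, 0.001]
force: [14.3, -2.4, -4.5]
gripper_width: 0.0001
finger_force: 5.6
```

>>> move_arm(motion="0.001 0 0 0 -1; 0 0 0 0 -1")

```text
time_s: 10.75
tcp_pos: [0.5247, 0.1756, 0.0984]
orientation: [0.007, 0.072, 0.997, 0.001]
force: [14.9, -2.7, -5.4]
gripper_width: 0.0002
finger_force: 6.1
```

```bash
python3 s.py
```

```text
10.75 tcp [0.5247 0.1756 0.0984] toolx deg 171.73016394024893 z [ 0.0134  0.0014 -0.9999]
tcp-hinge in breaker mm [-0.546   1.4879 48.3971] F brk [15.1195 -0.5599 -5.3551] 0.00020055709871214867
```

>>> move_arm(motion="0.001 0 0 0 -1; 0 0 0 0 -1; 0 0 0 0 -1")

```text
time_s: 11.12
tcp_pos: [0.5244, 0.1756, 0.0986]
orientation: [0.007, 0.072, 0.997, 0.001]
force: [16.8, -2.6, -4.9]
gripper_width: 0.0002
finger_force: 6.7
```

```bash
python3 s.py
```

```text
11.125 tcp [0.5244 0.1756 0.0986] toolx deg 171.71719445607397 z [ 0.0148  0.0016 -0.9999]
tcp-hinge in breaker mm [-0.7891  1.5057 48.5663] F brk [17.0348 -0.1585 -4.9416] 0.00017175157337983275
```

>>> move_arm(motion="0.001 0 0 0 -1; 0 0 0 0 -1; 0 0 0 0 -1; 0 0 0 0 -1")

```text
time_s: 11.62
tcp_pos: [0.5241, 0.1757, 0.0987]
orientation: [0.008, 0.072, 0.997, 0.001]
force: [17.8, -3.3, -4.6]
gripper_width: 0.0003
finger_force: 7.2
```

```bash
python3 s.py
```

```text
11.625 tcp [0.5241 0.1757 0.0987] toolx deg 171.70774684262048 z [ 0.0162  0.0018 -0.9999]
tcp-hinge in breaker mm [-1.129   1.5551 48.7494] F brk [18.057  -0.7371 -4.5697] 0.0003426508776480475
```

Pressed at about 12.6 N at the lever end and held for over 0.3 s. Now over to the off side.

>>> move_arm(motion="-0.015 0 0 0 -1; -0.015 0 0 0 -1; 0 0 -0.03 0 -1; 0 0 -0.03 0 -1; 0.03 0 0 0 -1; 0.03 0 0 0 -1; 0.018 0 0 0 -1; 0 0 0 0 -1")

```text
time_s: 12.62
tcp_pos: [0.4675, 0.1839, 0.1566]
orientation: [-0.0, 0.07, 0.998, 0.0]
force: [-0.1, -0.3, 1.0]
gripper_width: 0.0005
finger_force: 0.0
```

```bash
python3 s.py
python3 - <<'E'
from h import *
p=camera("scene"); cv2.imwrite("pics/s2.png",cv2.resize(p["color"][150:250,220:380,::-1],None,fx=4,fy=4,interpolation=2))
E
```

```text
12.625 tcp [0.4675 0.1839 0.1566] toolx deg 171.93869885197225 z [-0.0008  0.0001 -1.    ]
tcp-hinge in breaker mm [-58.298    1.598  106.5922] F brk [-0.0366 -0.2953  0.9555] 0.00046226883754140385
```

View pics/s2.png

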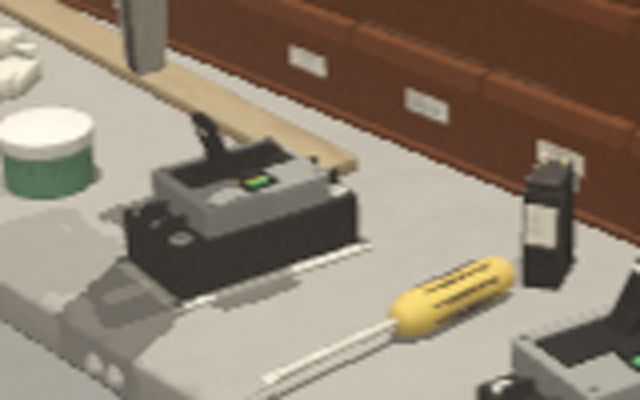

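The scene view shows the flag green at (258,182), the lever leaning to off at (205,130), and the bystanders undisturbed. Descending and throwing to on.

>>> move_arm(motion="0 0 0.03 0 -1; 0 0 0.031 0 -1; -0.01 0 0 0 -1; -0.007 0 0 0 -1; -0.006 0 0 0 -1; -0.006 0 0 0 -1; -0.006 0 0 0 -1; 0 0 0 0 -1")

```text
time_s: 13.68
tcp_pos: [0.5038, 0.1785, 0.0959]
orientation: [0.001, 0.071, 0.997, 0.0]
force: [0.8, -0.4, 0.5]
gripper_width: 0.0003
finger_force: 0.0
```

```bash
python3 s.py
```

```text
13.675 tcp [0.5038 0.1785 0.0959] toolx deg 171.84356725956383 z [ 0.0014  0.0003 -1.    ]
tcp-hinge in breaker mm [-21.6468   1.4281  45.8555] F brk [ 0.8079 -0.3293  0.5025] 0.00025352820451195115
```

>>> move_arm(motion="-0.003 0 0 0 -1; -0.003 0 0 0 -1; 0 0 0 0 -1")

```text
time_s: 14.05
tcp_pos: [0.5092, 0.1776, 0.0956]
orientation: [0.0, 0.071, 0.997, 0.0]
force: [-0.6, 0.9, 0.4]
gripper_width: 0.0005
finger_force: 0.1
```

>>> move_arm(motion="-0.003 0 0 0 -1; -0.003 0 0 0 -1; 0 0 0 0 -1")

```text
time_s: 14.42
tcp_pos: [0.5152, 0.1767, 0.0956]
orientation: [0.0, 0.071, 0.997, 0.0]
force: [-1.0, 0.4, 1.0]
gripper_width: 0.0004
finger_force: 0.4
```

```bash
python3 s.py
```

```text
14.425 tcp [0.5152 0.1767 0.0956] toolx deg 171.84309410559155 z [ 0.0004  0.     -1.    ]
tcp-hinge in breaker mm [-10.1124   1.2966  45.583 ] F brk [-1.0764  0.2044  1.0477] 0.0003682938471261458
```

>>> move_arm(motion="-0.003 0 0 0 -1; -0.003 0 0 0 -1; 0 0 0 0 -1")

```text
time_s: 14.8
tcp_pos: [0.5212, 0.1759, 0.0956]
orientation: [0.0, 0.071, 0.997, 0.0]
force: [-1.3, -0.1, 1.2]
gripper_width: 0.0003
finger_force: 0.4
```

>>> move_arm(motion="-0.003 0 0 0 -1; -0.003 0 0 0 -1; 0 0 0 0 -1")

```text
time_s: 15.18
tcp_pos: [0.5269, 0.175, 0.0954]
orientation: [0.0, 0.071, 0.997, -0.0]
force: [-0.7, -0.8, -1.1]
gripper_width: -0.0
finger_force: 0.4
```

>>> move_arm(motion="-0.003 0 0 0 -1; 0 0 0 0 -1")

```text
time_s: 15.42
tcp_pos: [0.53, 0.1746, 0.0956]
orientation: [0.0, 0.071, 0.997, 0.0]
force: [-1.6, -1.0, -1.5]
gripper_width: 0.0003
finger_force: 0.5
```

```bash
python3 s.py
```

```text
15.425 tcp [0.53   0.1746 0.0956] toolx deg 171.84370786905694 z [ 0.0004 -0.     -1.    ]
tcp-hinge in breaker mm [ 4.858   1.2867 45.6074] F brk [-1.4901 -1.2165 -1.4788] 0.0003194254690341903
```

Free past upright, so the latch is reset. On to the on stop.

>>> move_arm(motion="-0.002 0 0 0 -1; -0.002 0 0 0 -1; 0 0 0 0 -1")

```text
time_s: 15.8
tcp_pos: [0.534, 0.1741, 0.0957]
orientation: [0.0, 0.071, 0.997, 0.0]
force: [-1.9, 0.4, 0.1]
gripper_width: 0.0003
finger_force: 0.4
```

>>> move_arm(motion="-0.002 0 0 0 -1; 0 0 0 0 -1")

```text
time_s: 16.05
tcp_pos: [0.5358, 0.1738, 0.0956]
orientation: [0.0, 0.071, 0.997, 0.0]
force: [-1.4, -0.7, 0.2]
gripper_width: 0.0005
finger_force: 0.5
```

>>> move_arm(motion="-0.002 0 0 0 -1; 0 0 0 0 -1")

```text
time_s: 16.3
tcp_pos: [0.5379, 0.1735, 0.0956]
orientation: [0.0, 0.071, 0.997, 0.0]
force: [-0.6, 0.6, 0.6]
gripper_width: 0.0006
finger_force: 0.5
```

```bash
python3 s.py
```

```text
16.3 tcp [0.5379 0.1735 0.0956] toolx deg 171.8441925907756 z [ 0.0004  0.     -1.    ]
tcp-hinge in breaker mm [12.8285  1.3343 45.6376] F brk [-0.719   0.5079  0.5681] 0.0006239291470340378
```

>>> move_arm(motion="-0.002 0 0 0 -1; 0 0 0 0 -1")

```text
time_s: 16.55
tcp_pos: [0.5399, 0.1733, 0.0957]
orientation: [0.0, 0.071, 0.997, 0.0]
force: [-1.3, 1.0, 0.4]
gripper_width: 0.0006
finger_force: 0.5
```

>>> move_arm(motion="-0.002 0 0 0 -1; 0 0 0 0 -1")

```text
time_s: 16.8
tcp_pos: [0.5412, 0.173, 0.0954]
orientation: [-0.0, 0.071, 0.997, -0.0]
force: [-1.9, 0.7, 0.6]
gripper_width: 0.0003
finger_force: 1.2
```

>>> move_arm(motion="-0.0015 0 0 0 -1; 0 0 0 0 -1")

```text
time_s: 17.05
tcp_pos: [0.5418, 0.173, 0.0952]
orientation: [-0.001, 0.071, 0.997, -0.0]
force: [-5.6, 1.5, -0.1]
gripper_width: 0.0002
finger_force: 2.3
```

```bash
python3 s.py
```

```text
17.05 tcp [0.5418 0.173  0.0952] toolx deg 171.87733530491428 z [-0.0027 -0.0002 -1.    ]
tcp-hinge in breaker mm [16.7399  1.3668 45.1813] F brk [-5.7353  0.6421 -0.0934] 0.00018529959493842002
```

On stop reached. One small nudge, then release and look.

>>> move_arm(motion="-0.0015 0 0 0 -1; 0 0 0 0 -1; 0 0 0 0 -1")

```text
time_s: 17.42
tcp_pos: [0.5423, 0.1728, 0.0949]
orientation: [-0.002, 0.071, 0.997, -0.0]
force: [-6.5, 1.6, 0.7]
gripper_width: 0.0003
finger_force: 3.0
```

>>> move_arm(motion="0.01 0 0 0 -1; 0.02 0 0 0 -1; 0.02 0 0 0 -1; 0 0 -0.04 0 -1; 0 0 -0.05 0 -1; 0.02 0 -0.03 0 -1; 0 0 0 0 -1; 0 0 0 0 -1")

```text
time_s: 18.42
tcp_pos: [0.4755, 0.1822, 0.2152]
orientation: [0.0, 0.071, 0.997, 0.0]
force: [0.8, -0.3, -0.3]
gripper_width: 0.0008
finger_force: 0.0
```

```bash
python3 s.py
python3 - <<'E'
from h import *
np.set_printoptions(precision=4,suppress=True)
p=camera("scene"); cv2.imwrite("pics/s3.png",cv2.resize(p["color"][150:280,220:420,::-1],None,fx=4,fy=4,interpolation=2))
E
```

```text
18.425 tcp [0.4755 0.1822 0.2152] toolx deg 171.83911857931778 z [ 0.0009 -0.     -1.    ]
tcp-hinge in breaker mm [-50.112    1.0255 165.2099] F brk [ 0.8418 -0.2056 -0.3002] 0.0008424525930817355
```

View pics/s3.png

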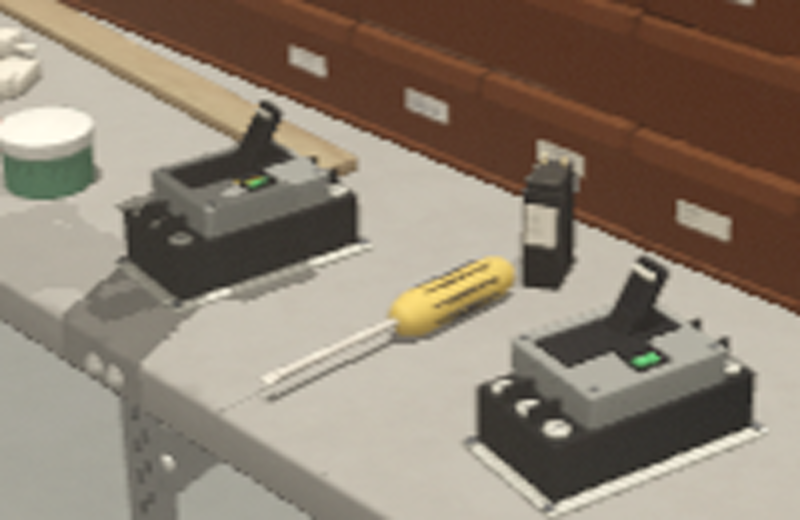

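Lever A at (262,125) now leans to on like B at (640,290). Both flags are green and the bystanders are undisturbed, so I'm handing in.

```bash
python3 -c "
from workcell import robot
print(robot.sign_off())"
```

```text
the job is handed in; nothing more can be done
None
```

The tripped (left) breaker was pressed off against its stop at about 12.6 N at the lever end, its flag went green (a thin yellow edge still showed in the window), and it was thrown fully on and released; the job is handed in at about 18 s.

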